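# Clamp the vacuum pipe with its quick-release U-bolt

## Robot

A 7-joint arm with a two-finger parallel gripper is mounted at the origin on the work surface. World frame = base frame: x ahead of the robot, y to its left, z up, the work surface at z = 0. Lengths are in m, angles in rad, forces in N, time in s.
With the tool pointing down it reaches from about 0.4 to 0.85 m from the base axis. Payload 4.5 kg.
Tool frame: the origin (TCP) lies on the centre line of the jaws, within the pads' length; the fingertips stand r.tip_extent ahead of it and the grasp point (between the pads) is the TCP (r.tip_extent is the distance from the TCP to the fingertips, in m); z points along the fingers, y is the line along which they close (so a half turn about z gives the same grasp; the last joint's range is limited). The gripper opens to 88 mm and grips with 3 to 60 N. Pads are 18 mm wide; open, the fingers measure 123 mm over their backs; the gripper's body (75 mm by 187 mm) begins 45 mm behind the grasp point.
Start: joints at [-1.087, 0.689, -0.195, 1.565, 0.157, 0.902, -0.215], TCP at [0.272, 0.563, 0.258] pointing down, gripper open.
Joint ranges: [-3.01, 3.01], [-0.46, 2.08], [-1.47, 1.51], [0.13, 2.56], [-1, 4.14], [0.04, 2.09], [-2.66, 2.66]. Speed limits (rad/s): [2.57, 2.57, 3.14, 3.14, 3.14, 3.14, 3.14].

## Interface

Orientations are given as a unit quaternion [x, y, z, w].
In Python, from plant import sensors, vision, finish_job, r gives the robot as it stands. The module is installed in compiled form; this text tells all that it offers.
- The arm moves only by the tool step_arm, never from a script. Its argument "steps" is a list of rows, each a list of 2 entries, a list of its own where there are three numbers: the shift along the tool's x, y, z in cm, then the turn, a rotation vector about the tool's x, y, z in degrees. A call has 1 to 12 rows; each row shifts and turns the commanded pose from where the row before left it, along the tool's axes as they then stand; what a row does not reach is not made up. A row lasts 1/8 s, in which the tool goes at most 62.5 mm and 10.7 degrees, less where a joint would pass 70% of its speed; a pose out of reach is approached as far as the arm can. A call with a gripper value outside its range is refused whole. "claw" is the opening, from -1 (shut) to 1 (fully open), set as the call begins (left out, the last holds). The fingers move at their own pace and stop on an object; "grip_force" is the grip in N (left out, the last holds). Time passes only in rows, so rows that do not move let the fingers close. It gives the time, the measured TCP pose, the force, the opening and the grip force at its end, in the units of the state.
- sensors.get_state(): the state, without advancing time (a new reading comes with each control period).
- vision.snapshot(name): name is "side" or "top" or "wrist"; returns a dict with "img" (420x560x3 uint8, red, green, blue), "fx", "fy", "cx", "cy" (pixels), "position" and "rotation" of the camera in the world. Camera axes: x right, y down, z forward; pixel columns grow to the right and rows downward; lengths in m; the calibration is good to about 2 mm. The wrist camera is an equidistant fisheye: a pixel r from the principal point sees the ray r / f radians off the axis. A picture is of the moment at which its call begins. There is no depth.
- finish_job(): hands the job in; it is judged then, once.
The state is a dict: "clock": time; "q": joint angles; "qd": joint speeds; "joint_torque": joint torques, N m; "tool_pos": TCP position; "eef_rot": TCP orientation; "contact_force": force on the tool from outside, world axes, zero at the start; "moment": the same for the moment, N m; "opening": opening from 0.0 (shut) to 1.0 (fully open); "finger_force": force on a finger pad.
Only numpy, scipy, OpenCV 4.12 (cv2) and the standard library are available. Lean on these libraries where they do the work, as an engineer would, in place of code of your own. Each camera call takes 0.05 s, during which the arm holds its last target. There are 200 camera calls.

## Task

The degassing chamber's vacuum pipe lies unclamped on its blue support bracket: take the middle-sized U-bolt from the wooden caddy, pass both its legs around the pipe and down through the two holes of the bracket plate, and press it fully home until its bow rests on the pipe. Then push the red-tabbed locking fork all the way in, towards the chamber, so that it holds the legs, and let go. Feel for the holes and press gently, without forcing anything, and leave the other U-bolts and everything else on the bench where they are.

Things in the scene. Friction and masses are not known exactly. Their poses are not given: they have to be found in the camera images.
- ubolt: Middle-sized zinc U-bolt of 8 mm bar, standing bow up in one of the caddy's three slots, 0.09 kg. Legs 39 mm apart centre to centre (31 mm clear inside, 47 mm over the outside), 83.5 mm tall. Origin midway between the two leg ends; z up to the bow, x from leg to leg. Legs are straight from z = 0 to 60 mm, the half-round bow is above. It may lean by 2 degrees in its slot
- ubolt_bow (a point): Top of the middle-sized U-bolt's bow, 83.5 mm above its leg ends. Its leg ends taper from 8 to 6 mm over the last 4 mm; each leg has two flats for the locking fork from 14 to 23 mm above its end. Around the pipe it has only 2 mm to spare on each side, so that it can be centred by touching the pipe with either leg; measured poses can be 1 to 2 mm off. More than 50 N on the plate is forcing
- ubolt_large: Larger U-bolt (63 mm over the outside) for another pipe, in another slot; origin and axes as for ubolt. Not for this job: leave it
- ubolt_small: Smaller U-bolt (35 mm over the outside) for another pipe, in another slot; origin and axes as for ubolt. Not for this job: leave it
- caddy: Fixed wooden block 100 (x) x 150 (y) x 40 mm high with three slots along its x, 48 mm apart, each 75 mm long, 9 mm wide, 30 mm deep; a U-bolt stands in each with its leg ends 10 mm above the bench. Which slot holds which varies. Origin: centre of its underside
- skid: Degassing skid fixed to the bench: base plate, steel vacuum chamber (164 mm across, 171 mm high, lid gauge up to 200 mm; centre at y = -225 mm) and the blue pipe support. Origin on the bench under the pipe's axis, mid support; y along the pipe away from the chamber, z up. The pipe's brass valve reaches from y = 70 to 120 mm, up to z = 145 mm.
- holes_nominal (a point): Top of the support's blue plate, 90 mm above the bench, on the skid's axes. The plate is 100 (x) x 96 (y) x 12 mm with two 9.5 mm through holes at x = -19.5 and +19.5 mm, either side of the pipe. It is bolted down through slots along the pipe: both holes lie together anywhere from 9 mm before to 9 mm beyond this point in y. No measured pose tells where: look or feel
- pipe: Stainless vacuum pipe of 27 mm diameter fixed on the skid, level, along the skid's y; axis 115.5 mm, top 129 mm above the bench; same origin and axes as skid. The U-bolt's origin is 90 mm above the bench with its leg ends on top of the plate and 53.5 mm with the bow home on the pipe. A leg meets solid plate when over about 1.7 mm off its hole
- seat (a point): Top of the pipe above the skid's origin, where the bow will rest. Spring plungers in both holes grip the legs: pushing the U-bolt down the 36 mm through the plate takes about 6 to 11 N and it stays where it is left; the push rises steeply when the bow meets the pipe. More than 30 N on the pipe is forcing
- fork (a joint): Travel of the locking fork under the plate, m: 0 pulled out (as it starts), 0.016 fully in. It slides along the pipe towards the chamber (-y of skid) with about 3 N and stays where it is left; its tines enter the flats of the legs only when the U-bolt is home (within about 2 mm)
- tab_nominal (a point): On the skid: centre of the top of the fork's red tab when pulled out, but the tab shares the plate's shift of up to 9 mm either way in y. Tab: 22 mm along the skid's x, 10 mm along its y, from 86 to 112 mm above the bench, beside the plate (3 mm from its edge). Push its +y face towards -y
- dye_cup: White cup 84 mm across with blue dye, bystander
- black_jar: Black jar with orange label, 68 mm across, bystander
- red_jar: Small grey jar with red cap, 54 mm across, bystander
- tub: White tub 88 mm across, bystander
- brush: Blue-handled brush 200 mm long lying on the bench, bystander
- spanner: Steel spanner 170 mm long lying on the bench, bystander
Not all that is in view belongs to the job. Leave any orange or purple look-alike of the ubolt alone.

How it is judged:
By the outcome, as a careful person would: the job done as asked, in the order asked, and still so for the second after the job is handed in, with the robot touching nothing.
It also fails if it takes over 64 s, if anything falls off the work surface, if the arm or the gripper's body presses on something with over 40 N, if the wrist force passes 120 N, or if a joint passes its speed limit or range.

## Working session

There is one attempt and no reset: what is moved stays moved. The work goes in short steps, Python scripts to look and compute and a tool call to move; the robot and the scene stay as the last step left them, time stands still between calls to the robot, and variables do not carry over. Pictures are saved under pics/ and viewed, at most 10 in all, crops included, and the job is handed in when it is done.

Besides the shell and the picture viewer there is one more tool, called after "Call:" as name(argument=value, ...), one argument or row to a line, values as JSON. step_arm: Moves the arm, as the interface text tells. Its arguments: {"type":"object","properties":{"steps":{"type":"array"},"claw":{"type":"number"},"grip_force":{"type":"number"}},"required":["steps"]}

```bash
mkdir -p pics; cat > h.py <<'E'
import numpy as np, cv2
from plant import sensors, vision, r
from scipy.spatial.transform import Rotation as R
def snap(n,f):
    s=vision.snapshot(n); cv2.imwrite('pics/'+f,s['img'][:,:,::-1]); np.save('pics/'+f+'.npy',s,allow_pickle=True); return s
def load(f): return np.load('pics/'+f+'.npy',allow_pickle=True).item()
def rot(s):
    q=np.array(s['rotation']); return q if q.shape==(3,3) else R.from_quat(q).as_matrix()
def ray(s,u,v):
    d=np.array([(u-s['cx'])/s['fx'],(v-s['cy'])/s['fy'],1.]); return rot(s)@d
def fray(s,u,v):
    a=np.array([(u-s['cx'])/s['fx'],(v-s['cy'])/s['fy']]); t=np.hypot(*a); k=np.sin(t)/t if t>1e-9 else 1
    return rot(s)@np.array([a[0]*k,a[1]*k,np.cos(t)])
def atz(s,u,v,z,f=ray):
    d=f(s,u,v); p=np.array(s['position']); return p+d*(z-p[2])/d[2]
def proj(s,P):
    c=rot(s).T@(np.array(P)-s['position']); return np.array([s['fx']*c[0]/c[2]+s['cx'],s['fy']*c[1]/c[2]+s['cy']])
def fproj(s,P):
    c=rot(s).T@(np.array(P)-s['position']); t=np.arctan2(np.hypot(c[0],c[1]),c[2]); n=np.hypot(c[0],c[1])
    return np.array([s['fx']*t*c[0]/n+s['cx'],s['fy']*t*c[1]/n+s['cy']])
def tri(s1,p1,s2,p2,f1=ray,f2=ray):
    A=np.zeros((3,3));b=np.zeros(3)
    for s,p,f in((s1,p1,f1),(s2,p2,f2)):
        d=f(s,*p);d/=np.linalg.norm(d);M=np.eye(3)-np.outer(d,d);A+=M;b+=M@s['position']
    return np.linalg.solve(A,b)
E
python3 - <<'E'
from h import *
for n in('top','side'):
    s=snap(n,n+'0.png'); print(n,s['fx'],s['cx'],s['cy'],s['position'],s['rotation'])
st=sensors.get_state(); print(st,r.tip_extent)
E
```

```text
top 416.0600333559269 272.5267975768198 209.33325227215897 [0.41689564 0.15834741 0.97920041] [ 0.70583407 -0.70215267  0.06338347 -0.06901041]
side 537.66441686135 277.9771565924709 216.46946130515832 [0.48131364 1.15233992 0.64543147] [-0.05610898  0.8611141  -0.50479815  0.02265224]
{'clock': 0.1, 'q': array([-1.08718779,  0.68987954, -0.19453486,  1.56619064,  0.1572922 ,
        0.90248337, -0.21510637]), 'qd': array([-0.0013676 , -0.00238039, -0.00061888, -0.00259083, -0.00104834,
       -0.00048795,  0.000252  ]), 'joint_torque': array([-3.26452318e-03, -5.28500283e+01, -1.27124280e+00, -1.53840601e+01,
       -5.24720061e-02,  1.99137976e-03,  4.42773251e-05]), 'tool_pos': array([0.27155193, 0.56236254, 0.25701657]), 'eef_rot': array([ 2.22978646e-01,  9.74823013e-01, -7.74961783e-04, -1.27444722e-04]), 'contact_force': array([-0.12222156,  0.21272525,  0.37067829]), 'moment': array([ 0.00427798, -0.01337941, -0.00825413]), 'finger_force': 0.0, 'opening': 1.0025720268153813} 0.019
```

View pics/top0.png

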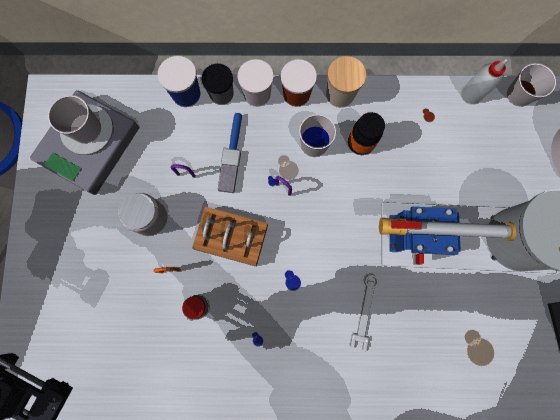

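View pics/side0.png

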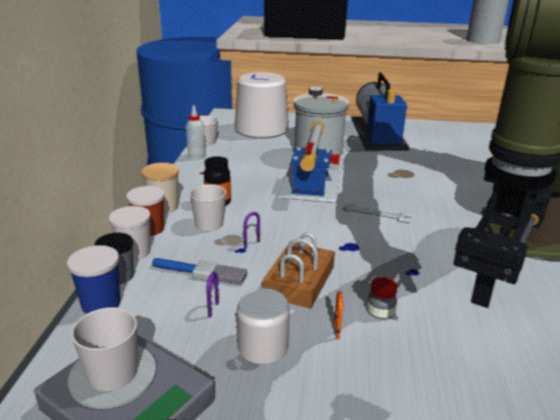

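The top view shows the caddy at about (230,236) with three zinc U-bolts at (208,230), (228,235) and (250,238). Look-alikes are purple at (182,168) and (284,183) and orange at (167,268). The bracket is at (425,230) and the red tab at (420,259). The side view shows the same caddy at (300,270). I'll take a close crop to choose.

```bash
python3 - <<'E'
import cv2,numpy as np
a=cv2.imread('pics/top0.png')[195:275,180:280]; b=cv2.imread('pics/side0.png')[220:310,255:345]
c=cv2.imread('pics/top0.png')[195:275,370:470]
f=lambda x,w,h:cv2.resize(x,(w,h),interpolation=cv2.INTER_CUBIC)
cv2.imwrite('pics/c0.png',np.vstack([np.hstack([f(a,400,320),f(b,320,320)]),np.hstack([f(c,340,272),np.zeros((272,380,3),np.uint8)])]))
E
```

```text
(no output)
```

View pics/c0.png

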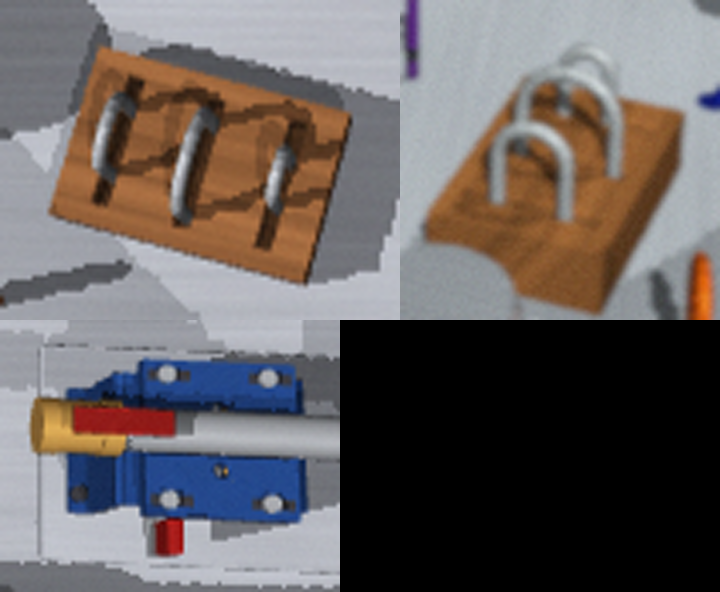

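```bash
python3 - <<'E'
from h import *
s=load('top0.png')
C=lambda x,y:(180+x/4-.4,195+y/4-.4)
for p in[(100,45),(350,115),(307,285),(50,213)]: print('caddy',atz(s,*C(*p),.04).round(4))
for p in[(120,97),(103,172),(111,135)]: print('ub',atz(s,*C(*p),.09).round(4))
D=lambda x,y:(370+x/3.4-.35,195+(y-320)/3.4-.35)
print('hole',atz(s,*D(222,470),.09).round(4),'hole2?',atz(s,*D(217,408),.09).round(4))
for p in[(140,360),(300,366),(298,523),(140,516)]: print('plate',atz(s,*D(*p),.09).round(4))
for p in[(158,518),(183,520),(181,555),(157,553)]: print('tab',atz(s,*D(*p),.112).round(4))
for p in[(200,412),(200,454),(335,415),(335,459)]: print('pipe',atz(s,*D(*p),.1155).round(4))
w=snap('wrist','w0.png'); print(w['position'],rot(w).round(3),w['fx'],w['cx'],w['cy'])
E
```

```text
caddy [0.6025 0.323  0.04  ]
caddy [0.5624 0.1786 0.04  ]
caddy [0.466  0.2019 0.04  ]
caddy [0.5056 0.3477 0.04  ]
ub [0.564  0.3023 0.09  ]
ub [0.5231 0.31   0.09  ]
ub [0.5432 0.3064 0.09  ]
hole [ 0.523  -0.1821  0.09  ] hole2? [ 0.5626 -0.1815  0.09  ]
plate [ 0.5934 -0.1345  0.09  ]
plate [ 0.59   -0.2361  0.09  ]
plate [ 0.49   -0.2272  0.09  ]
plate [ 0.4939 -0.1289  0.09  ]
tab [ 0.4908 -0.1327  0.112 ]
tab [ 0.4897 -0.1479  0.112 ]
tab [ 0.4684 -0.1454  0.112 ]
tab [ 0.4696 -0.1309  0.112 ]
pipe [ 0.5558 -0.1612  0.1155]
pipe [ 0.5298 -0.1595  0.1155]
pipe [ 0.5544 -0.2439  0.1155]
pipe [ 0.5271 -0.2417  0.1155]
[0.21238314 0.59060856 0.38392758] [[ 0.435  0.871  0.23 ]
 [ 0.901 -0.42  -0.111]
 [-0.     0.255 -0.967]] 325.19226210127806 282.2366067482946 209.86736333564053
```

Call:
step_arm(
  steps=[
    [[0, 0, 0], [0, 0, 9.75]],
    [[0, 0, 0], [0, 0, 9.75]],
    [[0, 0, 0], [0, 0, 9.75]],
    [[0, 0, 0], [0, 0, 9.75]],
    [[0, 0, 0], [0, 0, 9.75]],
    [[0, 0, 0], [0, 0, 9.75]],
    [[0, 0, 0], [0, 0, 9.75]],
    [[0, 0, 0], [0, 0, 9.75]],
  ],
  claw=1,
)

```text
clock: 1.15
tool_pos: [0.2715, 0.5627, 0.2574]
eef_rot: [0.788, 0.615, -0.0, 0.0]
contact_force: [0.1, 0.1, 0.4]
opening: 1.001
finger_force: 0.0
```

Call:
step_arm(
  steps=[
    [[-2, 3.6, 0.4], [0, 0, 0]],
    [[-2, 3.6, 0.4], [0, 0, 0]],
    [[-2, 3.6, 0.4], [0, 0, 0]],
    [[-2, 3.6, 0.4], [0, 0, 0]],
    [[-2, 3.6, 0.4], [0, 0, 0]],
    [[-2, 3.6, 0.4], [0, 0, 0]],
    [[-2, 3.6, 0.4], [0, 0, 0]],
    [[-2, 3.6, 0.4], [0, 0, 0]],
    [[-2, 3.7, 0.4], [0, 0, 0]],
    [[0, 0, 0], [0, 0, 0]],
    [[0, 0, 0], [0, 0, 0]],
  ],
)

```text
clock: 2.52
tool_pos: [0.5437, 0.3114, 0.2214]
eef_rot: [0.787, 0.617, -0.0, -0.001]
contact_force: [-0.6, 0.3, 0.9]
opening: 0.998
finger_force: 0.0
```

```bash
python3 - <<'E'
from h import *
st=sensors.get_state(); M=R.from_quat(st['eef_rot']).as_matrix(); print(st['tool_pos'],M.round(3),st['clock'])
w=snap('wrist','w1.png'); 
cv2.imwrite('pics/w1v.png',cv2.resize(w['img'][:,:,::-1],(800,600),interpolation=cv2.INTER_CUBIC))
E
```

```text
[0.54370666 0.31140398 0.22138365] [[ 0.237  0.971 -0.001]
 [ 0.971 -0.237  0.001]
 [ 0.    -0.002 -1.   ]] 2.525
```

View pics/w1v.png

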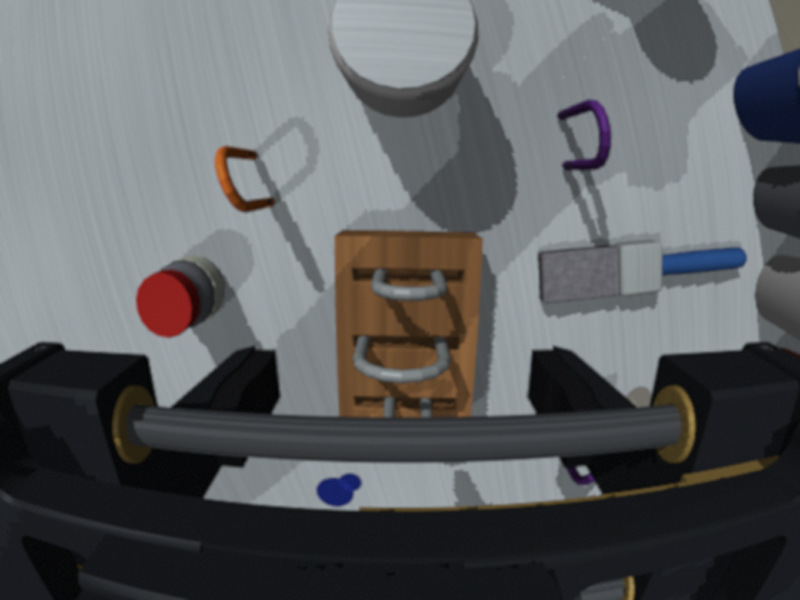

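The wrist view shows the middle-sized U-bolt in the top slot, bow at (409,291) with legs entering at (380,274) and (439,274). The large one is at (403,365), and the small one is behind the bar at (408,405).

```bash
python3 - <<'E'
from h import *
w=load('w1.png'); st=sensors.get_state(); M=R.from_quat(st['eef_rot']).as_matrix()
k=1.4286
for n,u,v,z in[('slotL',353,273,.04),('slotR',463,273,.04),('apex',409,291,.0895),('bowL',375,284,.075),('bowR',444,284,.075),('legL',380,276,.045),('legR',440,276,.045)]:
    P=atz(w,u/k,v/k,z,fray); print(n,P.round(4),'tool cm',(M.T@(P-st['tool_pos'])*100).round(2))
E
```

```text
slotL [0.5107 0.3223 0.04  ] tool cm [ 0.21 -3.38 18.16]
slotR [0.5833 0.3046 0.04  ] tool cm [ 0.2   4.1  18.15]
apex [0.547  0.3128 0.0895] tool cm [ 0.15  0.36 13.2 ]
bowL [0.5274 0.3185 0.075 ] tool cm [ 0.23 -1.68 14.65]
bowR [0.5679 0.3086 0.075 ] tool cm [ 0.23  2.49 14.65]
legL [0.5285 0.3168 0.045 ] tool cm [ 0.1  -1.52 17.65]
legR [0.5674 0.3074 0.045 ] tool cm [ 0.1   2.48 17.65]
```

Call:
step_arm(
  steps=[
    [[0.18, 0.4, 2.5], [0, 0, 0]],
    [[0, 0, 3], [0, 0, 0]],
    [[0, 0, 3], [0, 0, 0]],
    [[0, 0, 3], [0, 0, 0]],
    [[0, 0, 2.5], [0, 0, 0]],
    [[0, 0, 1.1], [0, 0, 0]],
    [[0, 0, 0], [0, 0, 0]],
  ],
)

```text
clock: 3.45
tool_pos: [0.548, 0.3123, 0.0705]
eef_rot: [0.786, 0.618, -0.0, -0.0]
contact_force: [-0.7, 0.5, -0.0]
opening: 0.999
finger_force: 0.0
```

Call:
step_arm(
  steps=[
    [[0, 0, 0], [0, 0, 0]],
    [[0, 0, 0], [0, 0, 0]],
    [[0, 0, 0], [0, 0, 0]],
    [[0, 0, 0], [0, 0, 0]],
    [[0, 0, 0], [0, 0, 0]],
    [[0, 0, 0], [0, 0, 0]],
    [[0, 0, 0], [0, 0, 0]],
    [[0, 0, 0], [0, 0, 0]],
  ],
  claw=-1,
  grip_force=30,
)

```text
clock: 4.45
tool_pos: [0.5488, 0.3116, 0.0709]
eef_rot: [0.787, 0.617, 0.0, -0.0]
contact_force: [-1.0, 0.5, 3.5]
opening: 0.519
finger_force: 30.0
```

Call:
step_arm(
  steps=[
    [[0, 0, -0.5], [0, 0, 0]],
    [[0, 0, -1.5], [0, 0, 0]],
    [[0, 0, -2.4], [0, 0, 0]],
    [[0, 0, -3], [0, 0, 0]],
    [[0, 0, -3], [0, 0, 0]],
    [[0, 0, -3], [0, 0, -6]],
    [[0, 0, -2], [0, 0, -6]],
    [[0, 0, -1], [0, 0, 0]],
  ],
)

```text
clock: 5.45
tool_pos: [0.5494, 0.3114, 0.2367]
eef_rot: [0.718, 0.696, 0.001, 0.0]
contact_force: [-0.6, 0.0, -1.5]
opening: 0.523
finger_force: 30.0
```

Call:
step_arm(
  steps=[
    [[-2, 0.1, 0], [0, 0, 0]],
    [[-4, 0.1, 0], [0, 0, 0]],
    [[-5, 0.1, 0], [0, 0, 0]],
    [[-5, 0.1, 0], [0, 0, 0]],
    [[-5, 0.1, 0], [0, 0, 0]],
    [[-5, 0.1, 0], [0, 0, 0]],
    [[-5, 0.1, 0], [0, 0, 0]],
    [[-5, 0.1, 0], [0, 0, 0]],
    [[-5, 0.1, 0], [0, 0, 0]],
    [[-4, 0.1, 0], [0, 0, 0]],
    [[-3, 0.1, 0], [0, 0, 0]],
    [[-1.4, 0, 0], [0, 0, 0]],
  ],
)

```text
clock: 6.95
tool_pos: [0.5426, -0.1858, 0.2338]
eef_rot: [0.72, 0.694, -0.001, -0.001]
contact_force: [-0.6, 0.1, -0.8]
opening: 0.518
finger_force: 30.0
```

Call:
step_arm(
  steps=[
    [[0, 0, 0], [0, 0, 0]],
    [[0, 0, 0], [0, 0, 0]],
    [[0, 0, 0], [0, 0, 0]],
  ],
)

```text
clock: 7.32
tool_pos: [0.5448, -0.1809, 0.2347]
eef_rot: [0.717, 0.697, 0.0, -0.0]
contact_force: [-0.8, 0.8, -0.7]
opening: 0.52
finger_force: 30.0
```

```bash
python3 - <<'E'
from h import *
st=sensors.get_state(); M=R.from_quat(st['eef_rot']).as_matrix(); print(st['tool_pos'],M.round(4),st['clock'],st['contact_force'])
w=snap('wrist','w2.png'); snap('side','s2.png'); snap('top','t2.png')
cv2.imwrite('pics/w2v.png',cv2.resize(w['img'][100:400,110:480,::-1],(800,649),interpolation=cv2.INTER_CUBIC)[:600])
E
```

```text
[ 0.5448083  -0.18090248  0.23467131] [[ 2.840e-02  9.996e-01 -1.000e-04]
 [ 9.996e-01 -2.840e-02  1.000e-03]
 [ 1.000e-03 -1.000e-04 -1.000e+00]] 7.325 [-0.78769776  0.84601013 -0.68280239]
```

View pics/w2v.png

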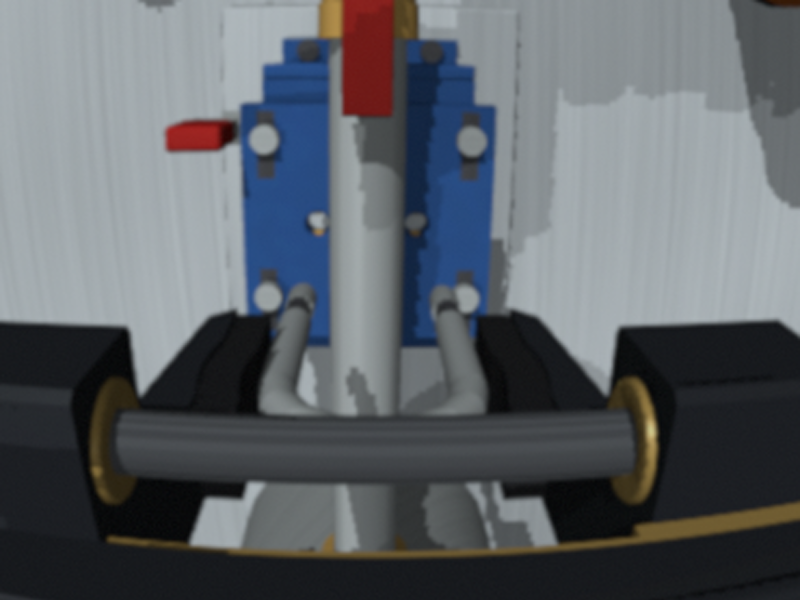

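The wrist view shows both holes at about (318,222) and (415,222), the leg ends at (302,293) and (443,295), and the red tab at (200,136). The U-bolt hangs straight over the pipe.

```bash
python3 - <<'E'
from h import *
w=load('w2.png'); st=sensors.get_state(); M=R.from_quat(st['eef_rot']).as_matrix()
k=2.162
def q(n,u,v,z):
    P=atz(w,110+u/k-.25,100+v/k-.25,z,fray); print(n,P.round(4),'tool mm',(M.T@(P-st['tool_pos'])*1000).round(1)); return P
h1=q('h1',318,223,.09);h2=q('h2',416,223,.09)
print(np.degrees(np.arctan2(*(h2-h1)[[1,0]])))
z0=st['tool_pos'][2]-.0609
l1=q('l1',302,294,z0);l2=q('l2',443,296,z0)
for v in (150,250,380): a=q('pL',330+(v>300)*3,v,.1155);b=q('pR',404-(v>300)*4,v,.1155)
q('tabA',166,122,.112);q('tabB',222,122,.112);q('tabC',166,150,.112);q('tabD',222,150,.112);
for n,u,v in [('e1',243,105),('e2',494,107),('e3',248,342),('e4',489,345)]:q(n,u,v,.09)
# expected legs
print([ (fproj(w,st['tool_pos']+M@np.array([0,y,.0609]))-[110,100])*k for y in(-.0195,.0195)])
t=load('t2.png'); print([proj(t,st['tool_pos']+M@np.array([0,y,-.02])).round(1) for y in(-.0195,.0195)])
E
```

```text
h1 [ 0.5226 -0.1803  0.09  ] tool mm [  0.7 -22.2 144.7]
h2 [ 0.5616 -0.1814  0.09  ] tool mm [  0.7  16.8 144.7]
-1.6422231368053422
l1 [ 0.5243 -0.181   0.1738] tool mm [  0.1 -20.5  60.9]
l2 [ 0.5643 -0.1828  0.1738] tool mm [-0.5 19.6 60.9]
pL [ 0.5302 -0.148   0.1155] tool mm [ 33.3 -15.5 119.2]
pR [ 0.5563 -0.1487  0.1155] tool mm [ 33.3  10.6 119.2]
pL [ 0.5287 -0.1845  0.1155] tool mm [ -3.3 -15.9 119.2]
pR [ 0.5556 -0.1853  0.1155] tool mm [ -3.3  11.  119.2]
pL [ 0.5273 -0.2369  0.1155] tool mm [-55.7 -15.7 119.2]
pR [ 0.5533 -0.2377  0.1155] tool mm [-55.7  10.2 119.2]
tabA [ 0.4701 -0.1354  0.112 ] tool mm [ 44.  -75.9 122.7]
tabB [ 0.4913 -0.1366  0.112 ] tool mm [ 43.5 -54.7 122.7]
tabC [ 0.4693 -0.1458  0.112 ] tool mm [ 33.7 -76.4 122.7]
tabD [ 0.4906 -0.1468  0.112 ] tool mm [ 33.3 -55.1 122.7]
e1 [ 0.4952 -0.1322  0.09  ] tool mm [ 48.  -50.9 144.7]
e2 [ 0.5928 -0.1358  0.09  ] tool mm [ 47.3  46.7 144.7]
e3 [ 0.4901 -0.2311  0.09  ] tool mm [-51.  -53.1 144.7]
e4 [ 0.5921 -0.2353  0.09  ] tool mm [-52.2  48.9 144.7]
[array([304.80690939, 293.75254841]), array([442.32515137, 293.8609824 ])]
[array([469.7, 226.5]), array([468.5, 204.7])]
```

Call:
step_arm(
  steps=[
    [[0.08, -0.23, 0], [0, 0, 0]],
    [[0, 0, 1], [0, 0, 0]],
    [[0, 0, 1.5], [0, 0, 0]],
    [[0, 0, 1], [0, 0, 0]],
    [[0, 0, 0.5], [0, 0, 0]],
    [[0, 0, 0.5], [0, 0, 0]],
    [[0, 0, 0], [0, 0, 0]],
  ],
)

```text
clock: 8.35
tool_pos: [0.5422, -0.1817, 0.1894]
eef_rot: [0.718, 0.696, -0.0, -0.0]
contact_force: [-0.2, 0.7, -0.7]
opening: 0.521
finger_force: 30.0
```

Call:
step_arm(
  steps=[
    [[0, 0, 0.5], [0, 0, 0]],
    [[0, 0, 0.5], [0, 0, 0]],
    [[0, 0, 0.5], [0, 0, 0]],
    [[0, 0, 0.5], [0, 0, 0]],
    [[0, 0, 0.5], [0, 0, 0]],
    [[0, 0, 0.3], [0, 0, 0]],
    [[0, 0, 0], [0, 0, 0]],
    [[0, 0, 0], [0, 0, 0]],
  ],
)

```text
clock: 9.35
tool_pos: [0.5425, -0.1818, 0.1619]
eef_rot: [0.718, 0.696, 0.0, 0.0]
contact_force: [0.3, -0.4, -1.3]
opening: 0.52
finger_force: 30.0
```

```bash
python3 - <<'E'
from h import *
st=sensors.get_state(); M=R.from_quat(st['eef_rot']).as_matrix(); print(st['tool_pos'],st['clock'],st['contact_force'],st['moment'])
w=snap('wrist','w3.png')
cv2.imwrite('pics/w3v.png',cv2.resize(w['img'][180:300,200:360,::-1],(800,600),interpolation=cv2.INTER_CUBIC)[:600])
E
```

```text
[ 0.54247029 -0.18178831  0.16185075] 9.35 [ 0.27001006 -0.43305111 -1.30656369] [-0.09232154  0.08608936 -0.02370113]
```

View pics/w3v.png

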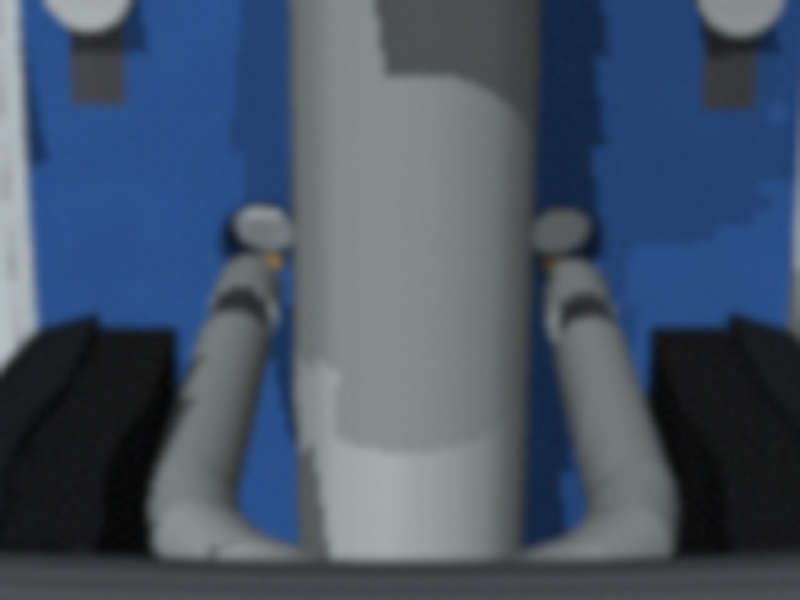

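```bash
python3 - <<'E'
from h import *
w=load('w3.png'); st=sensors.get_state(); M=R.from_quat(st['eef_rot']).as_matrix();p=st['tool_pos']
c=lambda P:((fproj(w,P)-[200,180])*5+2.5).round(0)
for y in(-.0195,.0195):
    print('leg end ctr',c(p+M@[0,y,.0609]),'far edge',c(p+M@[.003,y,.0609]),c(p+M@[.004,y,.0569]),'sides4',c(p+M@[0,y-.004,.05]),c(p+M@[0,y+.004,.05]),'flat14,23',c(p+M@[0.004,y,.0609-.014]),c(p+M@[0.004,y,.0609-.023]))
for u,v in[(262,230),(563,230)]:
    P=atz(w,200+(u-2.5)/5,180+(v-2.5)/5,.09,fray);print('hole',P.round(4),(M.T@(P-p)*1000).round(1))
    P=np.array(P);print([c(P+M@np.array(d)*.00475) for d in([1,0,0],[-1,0,0],[0,1,0],[0,-1,0])])
for u in(293,537):
    P=atz(w,200+(u-2.5)/5,180+(200-2.5)/5,.1155,fray);print('pipe',(M.T@(P-p)*1000).round(1))
E
```

```text
leg end ctr [258. 275.] far edge [257. 252.] [254. 255.] sides4 [215. 306.] [284. 306.] flat14,23 [246. 282.] [238. 310.]
leg end ctr [576. 275.] far edge [577. 252.] [581. 255.] sides4 [551. 306.] [619. 306.] flat14,23 [589. 282.] [598. 310.]
hole [ 0.5227 -0.1788  0.09  ] [  2.4 -19.9  71.9]
[array([261., 195.]), array([263., 265.]), array([299., 230.]), array([225., 230.])]
hole [ 0.5613 -0.18    0.09  ] [ 2.4 18.8 71.9]
[array([564., 195.]), array([562., 265.]), array([600., 230.]), array([526., 230.])]
pipe [ 13.9 -13.9  46.4]
pipe [13.9 13.3 46.4]
```

The crop shows the holes at (262,232) and (563,232) and the leg ends just short of them at (250,262) and (577,262). So about 1.5 to 2 mm more along tool x, then feel.

Call:
step_arm(
  steps=[
    [[0.17, 0.03, 0], [0, 0, 0]],
    [[0, 0, 0.4], [0, 0, 0]],
    [[0, 0, 0.4], [0, 0, 0]],
    [[0, 0, 0.15], [0, 0, 0]],
    [[0, 0, 0.15], [0, 0, 0]],
    [[0, 0, 0.15], [0, 0, 0]],
    [[0, 0, 0], [0, 0, 0]],
    [[0, 0, 0], [0, 0, 0]],
  ],
)

```text
clock: 10.4
tool_pos: [0.5427, -0.1801, 0.1492]
eef_rot: [0.718, 0.696, 0.0, 0.0]
contact_force: [-0.3, -0.8, 0.1]
opening: 0.52
finger_force: 30.0
```

Call:
step_arm(
  steps=[
    [[0, 0, 0.15], [0, 0, 0]],
    [[0, 0, 0.15], [0, 0, 0]],
    [[0, 0, 0.15], [0, 0, 0]],
    [[0, 0, 0.15], [0, 0, 0]],
    [[0, 0, 0], [0, 0, 0]],
  ],
)

```text
clock: 11.02
tool_pos: [0.5432, -0.1803, 0.1431]
eef_rot: [0.718, 0.696, 0.0, 0.001]
contact_force: [1.5, -1.2, -0.6]
opening: 0.52
finger_force: 30.0
```

Call:
step_arm(
  steps=[
    [[0, 0, 0.2], [0, 0, 0]],
    [[0, 0, 0.2], [0, 0, 0]],
    [[0, 0, 0.2], [0, 0, 0]],
    [[0, 0, 0.2], [0, 0, 0]],
    [[0, 0, 0.2], [0, 0, 0]],
    [[0, 0, 0], [0, 0, 0]],
  ],
)

```text
clock: 11.78
tool_pos: [0.5424, -0.1802, 0.1326]
eef_rot: [0.718, 0.696, -0.0, -0.0]
contact_force: [1.1, -2.2, -2.2]
opening: 0.519
finger_force: 30.1
```

Call:
step_arm(
  steps=[
    [[0, 0, 0.2], [0, 0, 0]],
    [[0, 0, 0.2], [0, 0, 0]],
    [[0, 0, 0.2], [0, 0, 0]],
    [[0, 0, 0.2], [0, 0, 0]],
    [[0, 0, 0.2], [0, 0, 0]],
  ],
)

```text
clock: 12.4
tool_pos: [0.5426, -0.1802, 0.1231]
eef_rot: [0.718, 0.696, -0.0, 0.0]
contact_force: [-0.6, -3.0, 4.2]
opening: 0.521
finger_force: 30.0
```

```bash
python3 - <<'E'
from h import *
st=sensors.get_state(); print(st['tool_pos'],st['clock'],st['contact_force'],st['moment'])
w=snap('wrist','w4.png');s=snap('side','s4.png')
f=lambda x,a,b:cv2.resize(x[:,:,::-1],(a,b),interpolation=cv2.INTER_CUBIC)
cv2.imwrite('pics/w4v.png',np.hstack([f(w['img'][180:300,200:360],400,300),f(s['img'][110:200,270:370],333,300)]))
E
```

```text
[ 0.54259836 -0.18024266  0.12308733] 12.4 [-0.61525598 -2.95488312  4.16237537] [-0.73799372  0.19484666  0.05293751]
```

View pics/w4v.png

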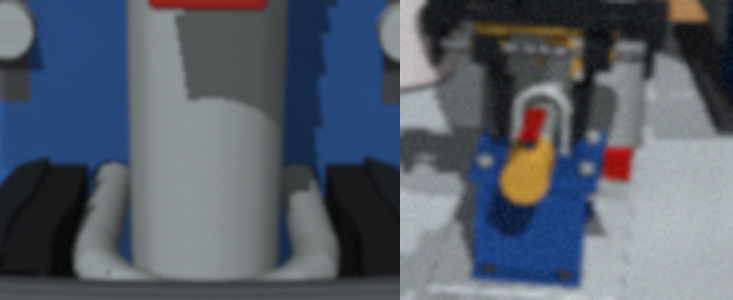

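The legs have entered the plate on both sides of the pipe and the bow is about 9 mm above home.

Call:
step_arm(
  steps=[
    [[-0.05, 0, 0.15], [0, 0, 0]],
    [[0, 0, 0.15], [0, 0, 0]],
    [[0, 0, 0.15], [0, 0, 0]],
    [[0, 0, 0.15], [0, 0, 0]],
  ],
)

```text
clock: 13.0
tool_pos: [0.543, -0.1805, 0.1172]
eef_rot: [0.718, 0.696, 0.0, 0.0]
contact_force: [0.6, -2.7, 4.5]
opening: 0.517
finger_force: 30.0
```

Call:
step_arm(
  steps=[
    [[0, 0, 0.1], [0, 0, 0]],
    [[0, 0, 0.1], [0, 0, 0]],
  ],
)

```text
clock: 13.25
tool_pos: [0.5429, -0.1806, 0.1152]
eef_rot: [0.718, 0.696, 0.0, 0.0]
contact_force: [1.8, -2.1, 3.6]
opening: 0.519
finger_force: 30.0
```

Call:
step_arm(
  steps=[
    [[0, 0, 0.06], [0, 0, 0]],
    [[0, 0, 0], [0, 0, 0]],
  ],
)

```text
clock: 13.5
tool_pos: [0.5429, -0.1805, 0.1146]
eef_rot: [0.718, 0.696, 0.0, 0.0]
contact_force: [1.1, -3.1, 3.6]
opening: 0.522
finger_force: 30.0
```

Call:
step_arm(
  steps=[
    [[0, 0, 0.06], [0, 0, 0]],
    [[0, 0, 0], [0, 0, 0]],
  ],
)

```text
clock: 13.75
tool_pos: [0.543, -0.1806, 0.1144]
eef_rot: [0.718, 0.696, 0.0, 0.0]
contact_force: [0.8, -3.2, 6.6]
opening: 0.522
finger_force: 30.0
```

Call:
step_arm(
  steps=[
    [[0, 0, 0.06], [0, 0, 0]],
    [[0, 0, 0], [0, 0, 0]],
  ],
)

```text
clock: 14.0
tool_pos: [0.543, -0.1806, 0.1144]
eef_rot: [0.718, 0.696, 0.0, 0.0]
contact_force: [-0.2, -1.6, 12.0]
opening: 0.52
finger_force: 29.9
```

Call:
step_arm(
  steps=[
    [[0, 0, 0.04], [0, 0, 0]],
    [[0, 0, 0], [0, 0, 0]],
  ],
)

```text
clock: 14.25
tool_pos: [0.543, -0.1806, 0.1143]
eef_rot: [0.718, 0.696, 0.0, 0.0]
contact_force: [-0.6, -1.3, 14.7]
opening: 0.524
finger_force: 29.9
```

The bow is home: the force rises steeply at z = 0.1143. Now I release and rise.

Call:
step_arm(
  steps=[
    [[0, 0, -0.14], [0, 0, 0]],
    [[0, 0, 0], [0, 0, 0]],
    [[0, 0, 0], [0, 0, 0]],
    [[0, 0, 0], [0, 0, 0]],
    [[0, 0, 0], [0, 0, 0]],
    [[0, 0, 0], [0, 0, 0]],
  ],
  claw=0.9,
)

```text
clock: 15.0
tool_pos: [0.5426, -0.1805, 0.1143]
eef_rot: [0.718, 0.696, 0.0, -0.0]
contact_force: [-0.2, 0.2, -0.0]
opening: 0.947
finger_force: 0.0
```

Call:
step_arm(
  steps=[
    [[0, 0, -1], [0, 0, 0]],
    [[0, 0, -2], [0, 0, 0]],
    [[0, 0, -2], [0, 0, 0]],
    [[0, 0, -1.5], [0, 0, 0]],
    [[0, 0, 0], [0, 0, 0]],
  ],
)

```text
clock: 15.62
tool_pos: [0.5434, -0.1808, 0.1807]
eef_rot: [0.718, 0.696, 0.001, 0.001]
contact_force: [0.4, 1.0, -0.6]
opening: 0.952
finger_force: 0.0
```

Call:
step_arm(
  steps=[
    [[2, -2, 0], [0, 0, 0]],
    [[2, -2, 0], [0, 0, 0]],
    [[2, -2, 0], [0, 0, 0]],
    [[0.7, -0.6, 0], [0, 0, 0]],
    [[0, 0, 0], [0, 0, 0]],
    [[0, 0, 0], [0, 0, 0]],
    [[0, 0, 0], [0, 0, 0]],
    [[0, 0, 0], [0, 0, 0]],
  ],
  claw=-1,
)

```text
clock: 16.62
tool_pos: [0.4791, -0.112, 0.1794]
eef_rot: [0.718, 0.696, 0.0, 0.0]
contact_force: [-0.9, -0.4, 0.1]
opening: 0.066
finger_force: 0.0
```

```bash
python3 - <<'E'
from h import *
st=sensors.get_state(); print(st['tool_pos'],st['clock'],st['contact_force'],st['opening'])
w=snap('wrist','w5.png');s=snap('side','s5.png')
f=lambda x,a,b:cv2.resize(x[:,:,::-1],(a,b),interpolation=cv2.INTER_CUBIC)
cv2.imwrite('pics/w5v.png',np.hstack([f(w['img'][120:420,150:500],467,400),f(s['img'][100:200,270:370],333,400)]))
E
```

```text
[ 0.47908055 -0.11203977  0.17935149] 16.625 [-0.87167352 -0.44290541  0.07234601] 0.06591820413595545
```

View pics/w5v.png

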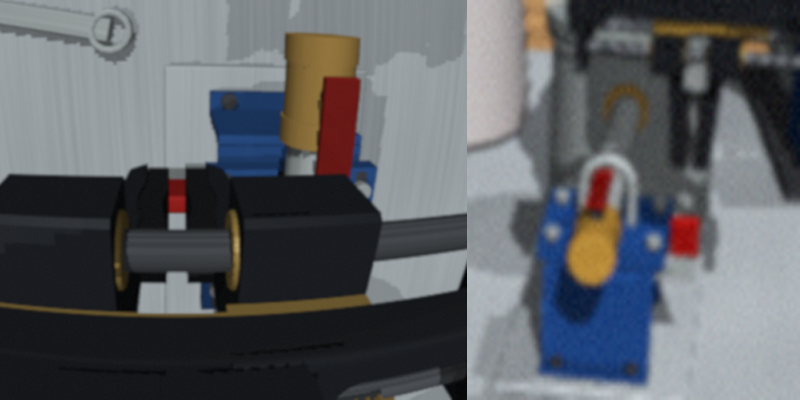

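The U-bolt sits upright around the pipe (side crop, (608,185)), and the red tab is between and ahead of the fingers at (177,195). Next I lower beside the tab.

Call:
step_arm(
  steps=[
    [[0, 0, 1.5], [0, 0, 0]],
    [[0, 0, 2], [0, 0, 0]],
    [[0, 0, 2], [0, 0, 0]],
    [[0, 0, 0.8], [0, 0, 0]],
    [[0, 0, 0], [0, 0, 0]],
  ],
)

```text
clock: 17.35
tool_pos: [0.4786, -0.1116, 0.1162]
eef_rot: [0.718, 0.696, -0.0, -0.0]
contact_force: [0.4, 0.3, -1.4]
opening: 0.01
finger_force: 0.0
```

Call:
step_arm(
  steps=[
    [[-0.5, 0, 0], [0, 0, 0]],
    [[-0.5, 0, 0], [0, 0, 0]],
    [[-0.3, 0, 0], [0, 0, 0]],
    [[-0.3, 0, 0], [0, 0, 0]],
    [[-0.2, 0, 0], [0, 0, 0]],
  ],
)

```text
clock: 17.98
tool_pos: [0.4783, -0.1289, 0.1165]
eef_rot: [0.718, 0.696, 0.0, -0.0]
contact_force: [-0.2, 3.1, 2.1]
opening: 0.006
finger_force: 1.3
```

Call:
step_arm(
  steps=[
    [[-0.2, 0, 0], [0, 0, 0]],
    [[-0.2, 0, 0], [0, 0, 0]],
    [[-0.2, 0, 0], [0, 0, 0]],
    [[-0.2, 0, 0], [0, 0, 0]],
    [[-0.2, 0, 0], [0, 0, 0]],
  ],
)

```text
clock: 18.6
tool_pos: [0.4779, -0.1397, 0.1164]
eef_rot: [0.718, 0.696, 0.0, -0.0]
contact_force: [0.1, 1.2, 1.8]
opening: 0.005
finger_force: 1.3
```

Call:
step_arm(
  steps=[
    [[-0.15, 0, 0], [0, 0, 0]],
    [[-0.1, 0, 0], [0, 0, 0]],
  ],
)

```text
clock: 18.85
tool_pos: [0.4778, -0.1422, 0.1164]
eef_rot: [0.718, 0.696, 0.0, 0.0]
contact_force: [0.1, 2.2, 2.9]
opening: 0.004
finger_force: 1.3
```

Call:
step_arm(
  steps=[
    [[-0.1, 0, 0], [0, 0, 0]],
    [[-0.1, 0, 0], [0, 0, 0]],
  ],
)

```text
clock: 19.1
tool_pos: [0.4777, -0.1428, 0.1164]
eef_rot: [0.717, 0.697, 0.0, -0.001]
contact_force: [-0.3, 7.3, 4.3]
opening: 0.005
finger_force: 3.4
```

Call:
step_arm(
  steps=[
    [[-0.1, 0, 0], [0, 0, 0]],
    [[0, 0, 0], [0, 0, 0]],
  ],
)

```text
clock: 19.35
tool_pos: [0.4777, -0.1429, 0.1164]
eef_rot: [0.717, 0.697, 0.001, -0.001]
contact_force: [0.0, 7.7, 3.6]
opening: 0.003
finger_force: 3.7
```

Call:
step_arm(
  steps=[
    [[-0.2, 0, 0], [0, 0, 0]],
    [[0, 0, 0], [0, 0, 0]],
  ],
)

```text
clock: 19.6
tool_pos: [0.4777, -0.143, 0.1164]
eef_rot: [0.716, 0.698, 0.001, -0.002]
contact_force: [-0.2, 12.1, 6.0]
opening: 0.003
finger_force: 5.7
```

The fork is against its stop. Retreat and check.

Call:
step_arm(
  steps=[
    [[0.6, 0, 0], [0, 0, 0]],
    [[0.8, 0, 0], [0, 0, 0]],
    [[1.5, 0, 0], [0, 0, 0]],
    [[0, 0, -2], [0, 0, 0]],
    [[0, 0, -4], [0, 0, 0]],
    [[0, 0, -4], [0, 0, 0]],
    [[0, -2, -2], [0, 0, 0]],
    [[0, -4, 0], [0, 0, 0]],
    [[0, -4, 0], [0, 0, 0]],
    [[0, -2, 0], [0, 0, 0]],
    [[0, 0, 0], [0, 0, 0]],
  ],
)

```text
clock: 20.98
tool_pos: [0.3572, -0.114, 0.2365]
eef_rot: [0.718, 0.696, -0.0, -0.001]
contact_force: [-0.3, -0.3, 0.1]
opening: 0.005
finger_force: 0.0
```

```bash
python3 - <<'E'
from h import *
st=sensors.get_state(); print(st['tool_pos'],st['clock'],st['contact_force'])
t=snap('top','t6.png');s=snap('side','s6.png')
f=lambda x,a,b:cv2.resize(x[:,:,::-1],(a,b),interpolation=cv2.INTER_CUBIC)
cv2.imwrite('pics/w6v.png',np.hstack([f(t['img'][195:275,370:470],420,336),f(s['img'][100:200,270:370],336,336)]))
E
```

```text
[ 0.35724285 -0.1139882   0.23651126] 20.975 [-0.33819319 -0.30628405  0.08352724]
```

View pics/w6v.png

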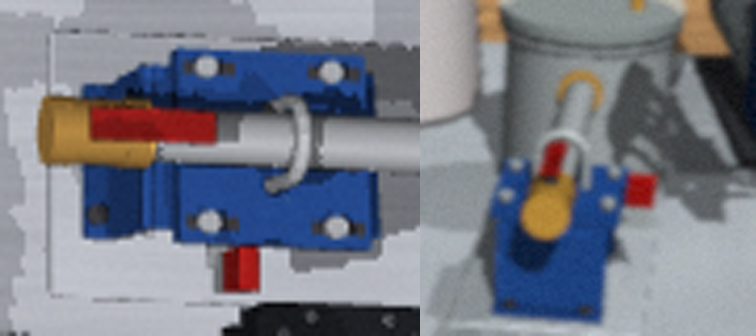

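The U-bolt is seated on the pipe with its bow at (300,140) in the top crop. The tab at (240,270) has moved about 16 mm towards the chamber, and the robot is clear.

```bash
python3 -c "
from plant import finish_job
print(finish_job())"
```

```text
the job is handed in; nothing more can be done
None
```

The job is handed in: the middle-sized U-bolt is home on the pipe, pressed with about 15 N. The locking fork is fully in, about 16 mm of travel against its stop. The gripper is clear, and it took about 21 s.

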